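Clamp the filling frame down on its tray

ROBOT

A 6-joint arm with a two-finger parallel gripper is mounted at the origin on the work surface. World frame = base frame: x ahead of the robot, y to its left, z up, the work surface at z = 0. Lengths are in m, angles in rad, forces in N, time in s.
With the tool pointing down it reaches from about 0.35 to 0.975 m from the base axis. Payload 4.9 kg.
Tool frame: the origin (TCP) lies midway between the tips of the shut fingers; the grasp point (between the pads) lies arm.hold_point_z behind it (arm.hold_point_z is the distance from the TCP to the grasp point, in m); z points along the fingers, y is the line along which they close (so a half turn about z gives the same grasp; the last joint's range is limited). The gripper opens to 85 mm and grips with 20 to 120 N. Pads are 22 mm wide; open, the fingers measure 114 mm over their backs; the gripper's body (76 mm by 85 mm) begins 54 mm behind the grasp point. The pads swing forward as they close: fully open they stand 13 mm farther back than shut.
Start: joints at [1, 0.053, 1.613, -0, 1.476, -0.119], TCP at [0.273, 0.562, 0.231] pointing down, gripper open.
Joint ranges: [-3.01, 3.01], [-1.01, 2.22], [0.06, 2.58], [-1.02, 4.17], [0.09, 2.62], [-3.14, 3.14]. Speed limits (rad/s): [2.57, 2.57, 3.14, 3.14, 3.14, 3.14].

INTERFACE

Orientations are given as a unit quaternion [w, x, y, z].
In Python, from station import telemetry, grab_frame, job, arm gives the robot as it stands.
- The arm moves only by the tool apply_moves, never from a script. Its argument "rows" is a list of rows, each a list of 3 entries, a list of its own where there are three numbers: the closure in counts, from 0 (fully open) to 255 (shut), then the shift along the tool's x, y, z in mm, then the turn, a rotation vector about the tool's x, y, z in rad. A call has 1 to 12 rows; each row is the pose to reach, as a shift and turn from the pose commanded when the call began, along the tool's axes at that moment; what a row does not reach only later rows make up. A row lasts 1/12 s, in which the tool goes at most 41.7 mm and 7.16 degrees, less where a joint would pass 70% of its speed; a pose out of reach is approached as far as the arm can. A call with a gripper value outside its range is refused whole. The fingers move at their own pace and stop on an object; "force" is the grip in N (left out, the last holds). Time passes only in rows, so rows that repeat a pose let the fingers close. It gives the time, the measured TCP pose, the force, the opening and the grip force at its end, in the units of the state.
- telemetry.get_obs(): the state, without advancing time (a new reading comes with each control period).
- grab_frame(name): name is "scene" or "top"; returns a dict with "img" (480x640x3 uint8, blue, green, red), "mtx" (3x3 intrinsics, pixels), "rvec" (rotation vector, rad) and "tvec" (3), from world to camera coordinates, as OpenCV has them. Camera axes: x right, y down, z forward; pixel columns grow to the right and rows downward; lengths in m; the calibration is good to about 2 mm. A picture is of the moment at which its call begins. There is no depth.
- job.hand_in(): hands the job in; it is judged then, once.
The state is a dict: "clock": time; "joint_positions": joint angles; "dq": joint speeds; "joint_torque": joint torques, N m; "position": TCP position; "ee_rot": TCP orientation; "wrist_force": force on the tool from outside, world axes, zero at the start; "moment": the same for the moment, N m; "finger_gap": opening from 0.0 (shut) to 1.0 (fully open); "grasp_force": force on a finger pad.
Only numpy, scipy, OpenCV 4.12 (cv2) and the standard library are available. Lean on these libraries where they do the work, as an engineer would, in place of code of your own. Each camera call takes 0.05 s, during which the arm holds its last target. There are 200 camera calls.

TASK

The wooden filling frame on the black tray is held by two screw clamps; one is tight, the other is loose and its arm is turned aside. Working only with the fingertips, push the loose clamp's red pin round until the arm points straight across at the frame with its rubber foot over the frame's ledge, and after that spin the brass wing nut down clockwise with repeated fingertip strokes against its wings until it comes up snug at its stop. Only push: do not pinch or force the pin or the nut, do not lift or shift the frame or tray, and leave everything else where it is.

Things in the scene. Friction and masses are not known exactly. Their poses are not given: they have to be found in the camera images.
- station: Fixed dark brown baseboard 420 x 465 mm, 18 mm thick, carrying tray and clamps. Origin: on the table straight under the LOOSE clamp's vertical spindle (16 mm thick, top 150 mm above the table); +y level from it to the frame, z up. The other clamp, tight and rigid, is at y = +284 mm across the frame. At y below 0 only the clamp and the two small bystanders stand on the board.
- strap (a joint): Angle of the loose clamp's arm about the spindle, rad. 0 = square to the frame: foot over the ledge (station +y), red pin straight away from the frame (station -y). Grows counter-clockwise seen from above; starts at 0.9 to 1.3, so the pin must be pushed clockwise. Stops at -0.7 and 1.45, none at 0; light friction (0.03 N m) keeps it where it is left.
- pin: Red pin with a rounded top on the arm's tail: 14 mm thick, 33 mm tall. Origin: centre of its foot, on top of the arm (a flat bar 24 mm wide, 10 mm thick, underside 10 mm below this origin), 88 mm from the spindle axis, 43 mm clear of the wing tips' circle. Arm and pin sink with the nut.
- foot: Black rubber foot 20 x 14 x 6 mm under the arm's toe, 33 mm from the spindle axis. The origin is on the spindle axis at the underside of the arm, the foot's underside lies 6 mm lower. The foot stands 4 to 6 mm above the ledge while the nut is loose and presses on it when the nut is home.
- nut (a joint): Turn of the wing nut, rad, growing clockwise seen from above (tightening), 0 = slackest, 10.0 = home, where it stops hard. Starts between 0 and 3. It and the arm go down 4 mm per turn and cannot be pushed down directly. Light thread friction, 0.02 N m, so it stays where it is left.
- wing_nut: Brass wing nut: two wings, span 76 mm, 6 mm thick. Origin: on the spindle axis at its underside, 13 mm above the arm's underside; x runs along the wings (one at +x, one at -x), z up. The wings' ears stand 9 to 33 mm above the origin, 14 to 38 mm from the axis; the hub is 14.5 mm in radius at its foot, 11.5 mm at its top, 24 mm up. 6 mm from wing tip circle to frame wall.
- frame: Loose wooden filling frame 380 x 240 mm, about 0.8 kg, on the tray's rim: a flat ledge 22 mm wide (top 82 mm above the table) round an upright wall 14 mm thick (top 122 mm above the table). In the station's frame the ledge spans y = +22 to +44 mm and the wall starts at +44 mm, along x +-168 mm. Origin: its centre, at the ledge's underside.
- tray: Black plastic tray 380 x 240 x 50 mm under the frame; the origin is the centre of its underside.
- float: Wooden hand float 240 x 110 mm with a bar handle, 72 mm high; leave alone. Origin: centre of the underside.
- grease_tin: Blue tin, 62 mm across, 42 mm high, on the baseboard at the side of the clamp farther from the robot; leave alone. Origin: centre of the underside.
- gauge: Small steel gauge block with black knob, 34 x 34 x 70 mm, on the baseboard at the side of the clamp nearer the robot; leave alone. Origin: centre of the underside.
- bottle: White bottle, 68 mm across, 170 mm high; leave alone. Origin: centre of the underside.
- brush: Hand brush lying on the table; leave alone.
- mug: Blue mug, 80 mm across, 95 mm high; leave alone. Origin: centre of the underside.

How it is judged:
By the outcome, as a careful person would: the job done as asked, in the order asked, and still so for the second after the job is handed in, with the robot touching nothing.
It also fails if it takes over 56 s, if anything falls off the work surface, if the arm or the gripper's body presses on something with over 40 N, if the wrist force passes 120 N, or if a joint passes its speed limit or range.

## Working session

There is one attempt and no reset: what is moved stays moved. The work goes in short steps, Python scripts to look and compute and a tool call to move; the robot and the scene stay as the last step left them, time stands still between calls to the robot, and variables do not carry over. Pictures are saved under pics/ and viewed, at most 10 in all, crops included, and the job is handed in when it is done.

Besides the shell and the picture viewer there is one more tool, called after "Call:" as name(argument=value, ...) on one line, values as JSON. apply_moves: Moves the arm, as the interface text tells. Its arguments: {"type":"object","properties":{"rows":{"type":"array","items":{"type":"array"}},"force":{"type":"number"}},"required":["rows"]}

```bash
mkdir -p pics; ls
cat > h.py <<'E'
import numpy as np, cv2
from scipy.spatial.transform import Rotation as R
from station import telemetry, grab_frame, job, arm
def cam(f):
    Rm=cv2.Rodrigues(np.array(f["rvec"],float))[0]; t=np.array(f["tvec"],float).ravel()
    return Rm,t,np.array(f["mtx"],float)
def ray(f,px,z):
    Rm,t,K=cam(f); c=-Rm.T@t; d=Rm.T@np.linalg.inv(K)@np.array([px[0],px[1],1.]); return c+d*(z-c[2])/d[2]
def proj(f,p):
    return cv2.projectPoints(np.array(p,float).reshape(-1,1,3),np.array(f["rvec"],float),np.array(f["tvec"],float),np.array(f["mtx"],float),None)[0].reshape(-1,2)
E
python3 - <<'E'
from h import *
o=telemetry.get_obs(); print(o["clock"],o["position"],o["ee_rot"],o["finger_gap"],arm.hold_point_z)
for n in("scene","top"):
    f=grab_frame(n); cv2.imwrite(f"pics/{n}0.png",f["img"]); Rm,t,K=cam(f); print(n,-Rm.T@t,K[0,0],Rm.tolist())
    np.save(f"{n}0.npy",f,allow_pickle=True)
    hsv=cv2.cvtColor(f["img"],cv2.COLOR_BGR2HSV)
    m=(((hsv[...,0]<8)|(hsv[...,0]>172))&(hsv[...,1]>150)&(hsv[...,2]>80)).astype(np.uint8)
    k,l,s,c=cv2.connectedComponentsWithStats(m)
    print([ (s[i].tolist(),c[i].round(1).tolist()) for i in range(1,k) if s[i,4]>15])
E
```

```text
pics
0.0 [0.27253716 0.56176549 0.23007948] [-3.46352499e-04  2.23998680e-01  9.74588928e-01 -9.45036414e-04] 0.9963918465732454 0.0187
scene [ 1.41683495 -0.77279406  0.8320361 ] 550.3515570274207 [[0.6477507947932886, 0.7617336192282349, -0.013446233008413855], [0.4102971520186631, -0.3636644595951681, -0.8363040164155188], [-0.6419308022598978, 0.5361996402132406, -0.5481010773070558]]
[([431, 181, 5, 10, 43], [432.8, 185.3]), ([339, 243, 6, 13, 54], [341.5, 249.0]), ([184, 301, 17, 16, 198], [191.9, 308.2])]
top [ 0.26550686 -0.03895208  1.74326936] 624.2604412519331 [[-0.014415800636254583, -0.9998918187775092, -0.0029215464774980243], [-0.987516784826117, 0.014695611608696924, -0.15682677923790514], [0.15685274743753796, 0.0006242926002593963, -0.9876218030602834]]
[([478, 184, 12, 12, 104], [483.0, 189.5]), ([332, 196, 5, 6, 20], [333.8, 198.4]), ([175, 227, 7, 5, 24], [177.9, 229.0])]
```

View pics/scene0.png

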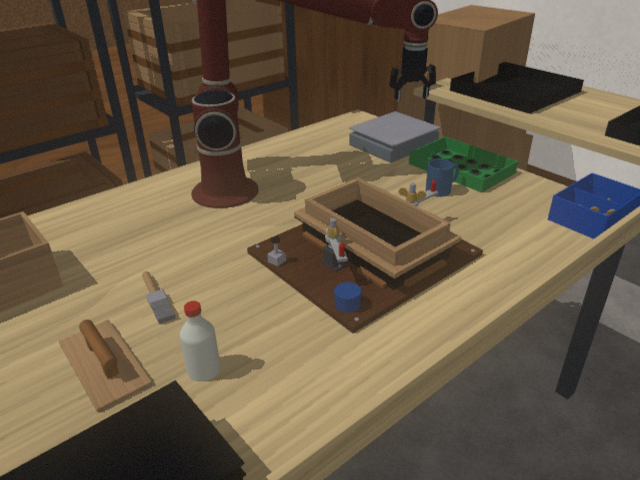

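View pics/top0.png

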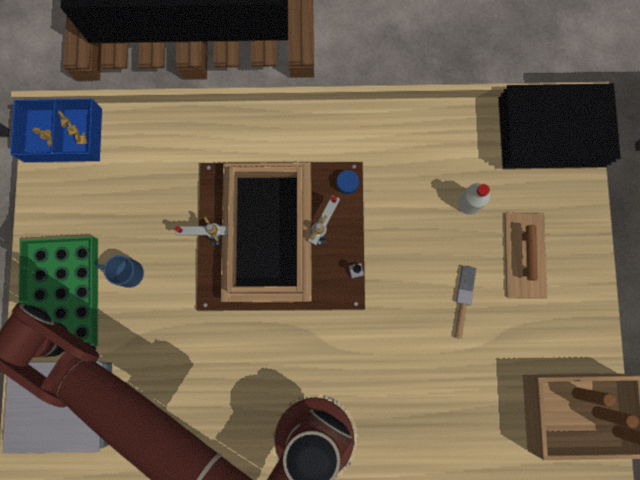

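The scene shows the loose clamp near pixel (336,250) and the tight one near (412,195). In the top view the loose clamp is at (319,230) with its pin at (334,198), and the tight one is at (212,231). Next I'll take enlarged crops of both.

Run:
```python
from h import *
t=np.load("top0.npy",allow_pickle=True).item(); s=np.load("scene0.npy",allow_pickle=True).item()
a=cv2.resize(t["img"][180:260,290:370],(480,480),interpolation=cv2.INTER_CUBIC)
b=cv2.resize(s["img"][210:290,290:370],(480,480),interpolation=cv2.INTER_CUBIC)[:, :]
cv2.imwrite("pics/crop0.png",cv2.resize(np.hstack([a,b]),(800,400)))
# board corners (dark brown) in top view at z=.018
hsv=cv2.cvtColor(t["img"],cv2.COLOR_BGR2HSV)
roi=(hsv[...,2]<90).astype(np.uint8); roi[:150]=0;roi[320:]=0;roi[:,:190]=0;roi[:,375:]=0
c=max(cv2.findContours(roi,0,2)[0],key=cv2.contourArea); r=cv2.minAreaRect(c); bx=cv2.boxPoints(r)
P=np.array([ray(t,p,.018) for p in bx]); print(bx.round(1),P.round(3)[:,:2], np.linalg.norm(np.diff(P,axis=0),axis=1))
print("pin top",ray(t,(333.8,198.4),.125))
print("spindles", ray(t,(319,230),.14), ray(t,(212,231),.14))
```

```text
[[196. 162.]
 [364. 162.]
 [364. 309.]
 [196. 309.]] [[ 0.768  0.327]
 [ 0.761 -0.153]
 [ 0.343 -0.143]
 [ 0.35   0.319]] [0.47974141 0.41737009 0.46210847]
pin top [ 0.63157078 -0.06317755  0.125     ]
spindles [ 0.54449708 -0.02297743  0.14      ] [0.54601471 0.25601107 0.14      ]
```

View pics/crop0.png

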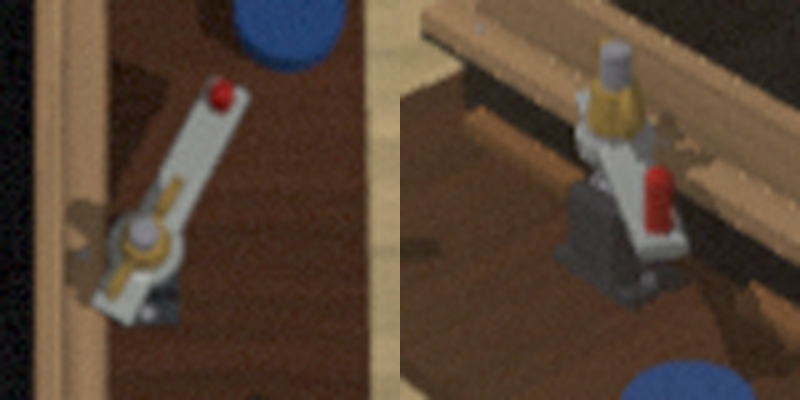

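In the crop, the loose arm runs from the spindle top at (145,230) to the pin at (222,95). The brass wings run from (118,290) to (175,185). In the scene half, the spindle top is at (615,48) and the pin top at (658,170).

```bash
cat >> h.py <<'E'
def tri(fs,ps):
    A=[];b=[]
    for f,p in zip(fs,ps):
        Rm,t,K=cam(f); c=-Rm.T@t; d=Rm.T@np.linalg.inv(K)@np.array([p[0],p[1],1.]); d/=np.linalg.norm(d)
        M=np.eye(3)-np.outer(d,d); A.append(M); b.append(M@c)
    return np.linalg.solve(sum(A),sum(b))
E
python3 - <<'E'
from h import *
t=np.load("top0.npy",allow_pickle=True).item(); s=np.load("scene0.npy",allow_pickle=True).item()
sp=ray(t,(319,226.2),.15); print("spindle top@.15",sp, "tri",tri([t,s],[(319,226.2),(333,219.6)]))
pin=ray(t,(334.2,198.8),.134); print("pin",pin,"tri",tri([t,s],[(334.4,199),(341.6,244.5)]))
w1=ray(t,(325,217),.135);w2=ray(t,(313.6,238),.135); print("wings",w1,w2,"mid",(w1+w2)/2,np.linalg.norm(w1-w2))
# board right edge and left edge yaw
v=t["img"].astype(float).sum(2)
for lo,hi,z,rows in ((355,375,.018,list(range(205,250))+list(range(285,300))),(190,205,.018,list(range(175,215))+list(range(245,300)))):
    P=[]
    for r in rows:
        g=np.abs(np.diff(v[r,lo:hi])); 
        if g.max()>60: P.append(ray(t,(lo+(g*np.arange(len(g))).sum()/g.sum()+.5,r),z)[:2])
    P=np.array(P); k=np.polyfit(P[:,0],P[:,1],1); res=P[:,1]-np.polyval(k,P[:,0]); print(len(P),k,res.std())
cv2.imwrite("pics/tight.png",cv2.resize(t["img"][190:270,165:245],(480,480),interpolation=cv2.INTER_CUBIC))
E
```

```text
spindle top@.15 [ 0.55275566 -0.02320647  0.15      ] tri [ 0.55423838 -0.02142909  0.14947874]
pin [ 0.62843991 -0.06407954  0.134     ] tri [ 0.63000439 -0.06239931  0.13256491]
wings [ 0.57974068 -0.03911432  0.135     ] [ 0.52439259 -0.00856344  0.135     ] mid [ 0.55206664 -0.02383888  0.135     ] 0.06321998401728374
60 [-0.01293868 -0.13865842] 0.0011181096764954926
95 [8.90658628e-06 3.20464470e-01] 0.00117094111148555
```

View pics/tight.png

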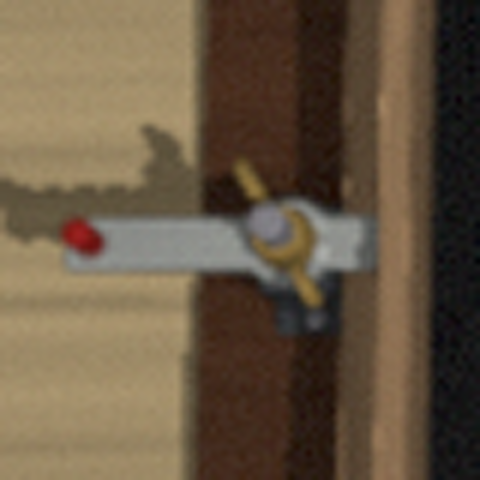

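```bash
cat >> h.py <<'E'
SP=np.array([.5535,-.0225])
def rel(p,yaw,o=None):
    "shift(mm), turn(rad about tool z) to world TCP p with tool pointing down and tool x at angle yaw(deg)"
    o=o or telemetry.get_obs(); q=np.array(o["ee_rot"]); R0=R.from_quat([q[1],q[2],q[3],q[0]])
    y=np.radians(yaw); x=np.array([np.cos(y),np.sin(y),0]); z=np.array([0,0,-1.]); R1=R.from_matrix(np.array([x,np.cross(z,x),z]).T)
    return (R0.inv().apply(np.array(p)-o["position"])*1000).round(1).tolist(),(R0.inv()*R1).as_rotvec().round(3).tolist()
def behind(th,d,r=.088):
    "TCP xy at tangential distance d behind pin at strap angle th"
    return SP+r*np.array([np.sin(th),-np.cos(th)])+d*np.array([np.cos(th),np.sin(th)])
E
python3 - <<'E'
from h import *
p=behind(1.074,.032); print(p); print(rel([*p,.23],61.5))
E
```

```text
[ 0.6461136  -0.03631017]
([-597.2, -375.0, 0.8], [-0.002, 0.001, 1.616])
```

Call:
apply_moves(rows=[[255,[-50,-31,0],[0,0,0.12]],[255,[-100,-63,0],[0,0,0.24]],[255,[-133,-83,0],[0,0,0.36]],[255,[-166,-104,0],[0,0,0.48]],[255,[-199,-125,0],[0,0,0.6]],[255,[-232,-146,0],[0,0,0.72]],[255,[-265,-167,0],[0,0,0.84]],[255,[-298,-188,0],[0,0,0.96]],[255,[-331,-208,0],[0,0,1.08]],[255,[-364,-229,0],[0,0,1.2]],[255,[-397,-250,0],[0,0,1.32]],[255,[-430,-271,0],[0,0,1.44]]])

```text
clock: 1.1
position: [0.5374, 0.1358, 0.2309]
ee_rot: [-0.0, 0.813, 0.583, -0.0]
wrist_force: [0.4, 0.3, 0.2]
finger_gap: -0.001
grasp_force: 0.0
```

Run:
```python
from h import *
p=behind(1.074,.032); print(rel([*p,.23],61.5),telemetry.get_obs()["position"])
```

```text
([-128.1, 158.2, 0.8], [-0.0, 0.0, 0.17]) [0.53744874 0.13579786 0.23090953]
```

Call:
apply_moves(rows=[[255,[-25,31,0],[0,0,0.1]],[255,[-50,62,0],[0,0,0.17]],[255,[-75,93,0],[0,0,0.17]],[255,[-100,124,0],[0,0,0.17]],[255,[-128,158,0],[0,0,0.17]],[255,[-128,158,0],[0,0,0.17]],[255,[-128,158,35],[0,0,0.17]],[255,[-128,158,70],[0,0,0.17]],[255,[-128,158,95],[0,0,0.17]],[255,[-128,158,105],[0,0,0.17]],[255,[-128,158,116],[0,0,0.17]],[255,[-128,158,116],[0,0,0.17]]])

```text
clock: 2.1
position: [0.6454, -0.0331, 0.1132]
ee_rot: [-0.001, 0.858, 0.514, -0.001]
wrist_force: [0.4, 0.1, -0.1]
finger_gap: 0.001
grasp_force: 0.0
```

Run:
```python
from h import *
o=telemetry.get_obs();print(o["clock"],o["position"],o["wrist_force"])
f=grab_frame("scene"); g=grab_frame("top")
cv2.imwrite("pics/a1.png",np.hstack([cv2.resize(f["img"][190:290,290:390],(400,400),interpolation=2),cv2.resize(g["img"][150:250,280:380],(400,400),interpolation=2)]))
o=telemetry.get_obs()
for th in np.linspace(1.074,0,13): print(round(th,3),rel([*behind(th,.018),.114],np.degrees(th),o))
```

```text
2.1 [ 0.64541943 -0.03310774  0.11322487] [ 0.36335932  0.10823677 -0.14338441]
1.074 ([-17.1, 0.1, 2.7], [0.002, -0.001, 0.006])
0.984 ([-25.1, 1.4, 2.7], [0.002, -0.001, 0.096])
0.895 ([-33.1, 1.8, 2.7], [0.002, -0.001, 0.185])
0.806 ([-41.1, 1.6, 2.7], [0.002, -0.001, 0.275])
0.716 ([-49.1, 0.7, 2.7], [0.002, -0.001, 0.364])
0.626 ([-57.0, -1.0, 2.7], [0.002, -0.001, 0.454])
0.537 ([-64.7, -3.3, 2.7], [0.002, -0.001, 0.543])
0.448 ([-72.1, -6.3, 2.6], [0.002, -0.001, 0.633])
0.358 ([-79.3, -10.0, 2.6], [0.002, -0.001, 0.722])
0.268 ([-86.0, -14.3, 2.6], [0.001, -0.001, 0.812])
0.179 ([-92.4, -19.2, 2.6], [0.001, -0.001, 0.901])
0.089 ([-98.3, -24.7, 2.6], [0.001, -0.001, 0.991])
0.0 ([-103.7, -30.6, 2.6], [0.001, -0.002, 1.08])
```

View pics/a1.png

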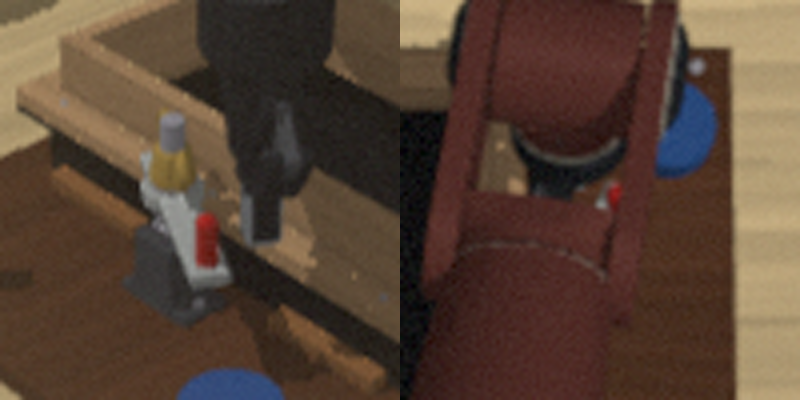

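The crop shows the shut fingertips at (262,225), behind the red pin at (207,240) and level with its middle. Next is the push along the arc.

Call:
apply_moves(rows=[[255,[-9,0,1],[0,0,0]],[255,[-17,0,2],[0,0,0.01]],[255,[-25,1.4,2],[0,0,0.096]],[255,[-33,1.8,2],[0,0,0.185]],[255,[-41,1.6,2],[0,0,0.275]],[255,[-49,0.7,2],[0,0,0.364]],[255,[-57,-1,2],[0,0,0.454]],[255,[-64.7,-3.3,2],[0,0,0.543]],[255,[-72,-6.3,2],[0,0,0.633]],[255,[-79,-10,2],[0,0,0.722]],[255,[-86,-14.3,2],[0,0,0.812]],[255,[-92.4,-19.2,2],[0,0,0.901]]])

```text
clock: 3.2
position: [0.5862, -0.1071, 0.1148]
ee_rot: [0.0, 0.996, 0.086, 0.001]
wrist_force: [0.7, 0.1, 0.8]
finger_gap: -0.002
grasp_force: 0.2
```

Run:
```python
from h import *
f=grab_frame("scene"); g=grab_frame("top")
o=telemetry.get_obs();print(o["clock"],o["position"],o["wrist_force"],rel([*behind(0,.018),.114],0,o),rel([*behind(0.1,.018),.114],5.7,o))
for f,z in((f,.136),(g,.136)):
    hsv=cv2.cvtColor(f["img"],cv2.COLOR_BGR2HSV)
    m=(((hsv[...,0]<6)|(hsv[...,0]>174))&(hsv[...,1]>180)&(hsv[...,2]>90)).astype(np.uint8)
    k,l,s,c=cv2.connectedComponentsWithStats(m)
    print([ (s[i].tolist(),c[i].round(1).tolist(),ray(f,c[i],.125).round(4)) for i in range(1,k) if s[i,4]>10])
```

```text
3.3 [ 0.58568395 -0.10713464  0.11445875] [-0.64867217  0.89753797 -0.99750269] ([-14.6, 0.8, 0.4], [0.001, -0.001, 0.177]) ([-5.6, 0.1, 0.5], [0.001, -0.001, 0.078])
[([431, 181, 5, 10, 19], [432.7, 184.7], array([0.5666, 0.3394, 0.125 ])), ([195, 303, 4, 6, 11], [196.5, 305.6], array([ 0.5953, -0.4192,  0.125 ])), ([185, 305, 9, 6, 28], [188.6, 307.0], array([ 0.5887, -0.4331,  0.125 ]))]
[([478, 185, 11, 10, 90], [482.9, 189.6], array([ 0.6496, -0.4596,  0.125 ])), ([350, 221, 4, 4, 13], [351.2, 222.5], array([ 0.566 , -0.1078,  0.125 ])), ([176, 227, 6, 5, 19], [178.2, 228.9], array([0.5555, 0.348 , 0.125 ]))]
```

Call:
apply_moves(rows=[[255,[-3,0,0],[0,0,0.06]],[255,[-6,0,0],[0,0,0.12]],[255,[-8,0.3,0],[0,0,0.16]],[255,[-10,0.5,0],[0,0,0.177]],[255,[-10,0.5,0],[0,0,0.177]],[255,[8,0.5,0],[0,0,0.177]],[255,[25,0.5,0],[0,0,0.177]],[255,[50,0.5,-30],[0,0,0.177]],[255,[85,0.5,-60],[0,0,0.177]],[255,[125,0.5,-90],[0,0,0.177]],[255,[150,0.5,-110],[0,0,0.177]],[255,[150,0.5,-110],[0,0,0.177]]])

```text
clock: 4.3
position: [0.7402, -0.0793, 0.2305]
ee_rot: [0.001, 1.0, 0.003, 0.006]
wrist_force: [-0.6, 0.7, 1.5]
finger_gap: 0.0
grasp_force: 0.0
```

Run:
```python
from h import *
f=grab_frame("scene"); g=grab_frame("top")
o=telemetry.get_obs();print(o["clock"],o["position"],o["wrist_force"])
cv2.imwrite("pics/a2.png",np.hstack([cv2.resize(f["img"][210:290,280:360],(400,400),interpolation=2),cv2.resize(g["img"][180:260,290:370],(400,400),interpolation=2)]))
for f,z in((f,.136),(g,.136)):
    hsv=cv2.cvtColor(f["img"],cv2.COLOR_BGR2HSV)
    m=(((hsv[...,0]<6)|(hsv[...,0]>174))&(hsv[...,1]>180)&(hsv[...,2]>90)).astype(np.uint8)
    k,l,s,c=cv2.connectedComponentsWithStats(m)
    print([ (s[i].tolist(),c[i].round(1).tolist(),ray(f,c[i],.132).round(4)) for i in range(1,k) if s[i,4]>10])
```

```text
4.4 [ 0.73533903 -0.07968549  0.22502826] [-0.16824875  0.5500793  -0.65681198]
[([432, 181, 4, 10, 23], [433.0, 184.4], array([0.5742, 0.3302, 0.132 ])), ([304, 238, 5, 12, 32], [305.5, 242.8], array([ 0.5697, -0.1173,  0.132 ])), ([188, 302, 12, 8, 35], [192.8, 305.5], array([ 0.5984, -0.428 ,  0.132 ]))]
[([478, 185, 11, 10, 91], [483.0, 189.5], array([ 0.648 , -0.4579,  0.132 ])), ([350, 223, 4, 5, 14], [351.6, 225.2], array([ 0.5573, -0.1087,  0.132 ])), ([176, 227, 5, 5, 17], [178.1, 229.0], array([0.5541, 0.3464, 0.132 ]))]
```

View pics/a2.png

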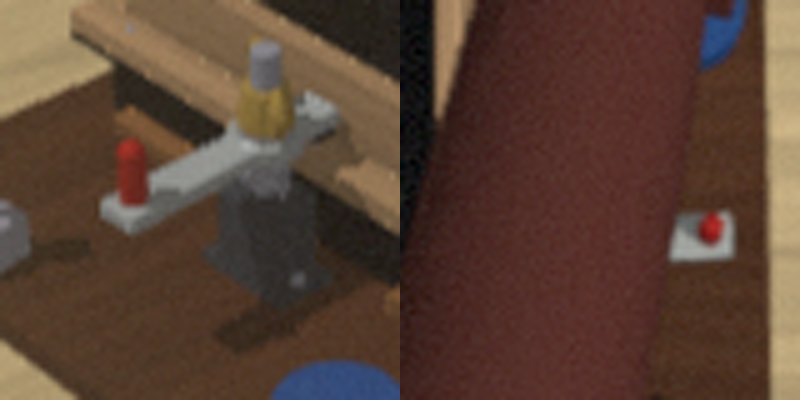

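The arm now points nearly straight across: the pin is at (130,170) in the scene half and (711,229) in the top half, with the bar end centred at about (702,236). I'll check the remaining angle against the line joining the two spindles.

Run:
```python
from h import *
g=np.load("top0.npy",allow_pickle=True).item(); f=np.load("scene0.npy",allow_pickle=True).item()
a=ray(g,(319,226.2),.15); b=ray(g,(209.5,227.3),.15); print(a,b,"yaw",np.arctan2(-(b-a)[0],(b-a)[1]),np.linalg.norm(b-a))
print("bar end",ray(g,(280+ (702-400)/5+10,180+236/5),.103)); print("pin",tri([g,f],[(351.6,225.2),(305.5,240)]),ray(g,(351.8,225.6),.134))
t=telemetry.get_obs(); print(rel([*(SP+[.022,-.088]),.114],0,t), t["joint_positions"].round(2) if hasattr(t["joint_positions"],"round") else t["joint_positions"])
```

```text
[ 0.55275566 -0.02320647  0.15      ] [0.55410125 0.26079362 0.15      ] yaw -0.0047379454034000125 0.28400326972439527
bar end [ 0.55726691 -0.10648352  0.103     ]
pin [ 0.55796359 -0.10829033  0.13015904] [ 0.55595287 -0.10896144  0.134     ]
([-160.3, 30.1, 110.6], [0.001, -0.003, 0.004]) [-0.21  0.32  1.32 -0.    1.5   1.36]
```

Call:
apply_moves(rows=[[255,[-35,8,25],[0,0,0]],[255,[-70,16,50],[0,0,0]],[255,[-105,25,80],[0,0,0]],[255,[-125,30,100],[0,0,0]],[255,[-135,30,111],[0,0,0]],[255,[-145,30,111],[0,0,0]],[255,[-150,30,111],[0,0,0]],[255,[-150,30,111],[0,0,0]]])

```text
clock: 5.07
position: [0.583, -0.1101, 0.1128]
ee_rot: [0.0, 1.0, 0.001, 0.0]
wrist_force: [1.3, -0.0, 1.4]
finger_gap: -0.001
grasp_force: 0.0
```

Run:
```python
from h import *
g=grab_frame("top");t=telemetry.get_obs(); print(t["position"],rel([.5718,-.111,.114],0,t))
```

```text
[ 0.58438961 -0.11027364  0.11374221] ([-12.6, 0.7, -0.3], [0.001, -0.002, 0.002])
```

Call:
apply_moves(rows=[[255,[-6,0.7,0],[0,0,0]],[255,[-9,0.7,0],[0,0,0]],[255,[-11,0.7,0],[0,0,0]],[255,[-12.5,0.7,0],[0,0,0]],[255,[-12.5,0.7,0],[0,0,0]],[255,[0,0.7,0],[0,0,0]],[255,[15,0.7,-10],[0,0,0]],[255,[25,0,-40],[0,0,0]],[255,[40,-10,-75],[0,0,0]],[255,[75,-20,-90],[0,0,0]],[255,[115,-30,-110],[0,0,0]],[255,[135,-30,-110],[0,0,0]]])

```text
clock: 6.12
position: [0.723, -0.0784, 0.2277]
ee_rot: [0.0, 1.0, 0.002, 0.004]
wrist_force: [0.1, 0.0, 0.7]
finger_gap: 0.003
grasp_force: 0.0
```

Run:
```python
from h import *
f=grab_frame("scene"); g=grab_frame("top"); t=telemetry.get_obs(); print(t["position"],t["wrist_force"])
cv2.imwrite("pics/a3.png",np.hstack([cv2.resize(f["img"][210:290,280:360],(400,400),interpolation=2),cv2.resize(g["img"][180:260,290:370],(400,400),interpolation=2)]))
for f in(f,g):
    hsv=cv2.cvtColor(f["img"],cv2.COLOR_BGR2HSV)
    m=(((hsv[...,0]<6)|(hsv[...,0]>174))&(hsv[...,1]>180)&(hsv[...,2]>90)).astype(np.uint8)
    k,l,s,c=cv2.connectedComponentsWithStats(m)
    print([ (c[i].round(1).tolist(),ray(f,c[i],.132).round(4)) for i in range(1,k) if s[i,4]>10])
c=SP=np.array([.5530,-.0230])
for d in(61,): print(rel([*(c+.033*np.array([np.cos(np.radians(d)),np.sin(np.radians(d))])),.127],0,t))
```

```text
[ 0.72202298 -0.07920442  0.22336528] [ 0.33346151 -0.36742405 -0.63189787]
[([433.0, 184.7], array([0.5753, 0.3291, 0.132 ])), ([304.1, 241.2], array([ 0.5624, -0.1154,  0.132 ])), ([186.4, 307.7], array([ 0.5959, -0.441 ,  0.132 ]))]
[([482.9, 189.6], array([ 0.6479, -0.4578,  0.132 ])), ([351.9, 226.9], array([ 0.5528, -0.1093,  0.132 ])), ([178.1, 229.0], array([0.5541, 0.3464, 0.132 ]))]
([-153.0, -85.6, 95.8], [0.0, -0.003, 0.003])
```

View pics/a3.png

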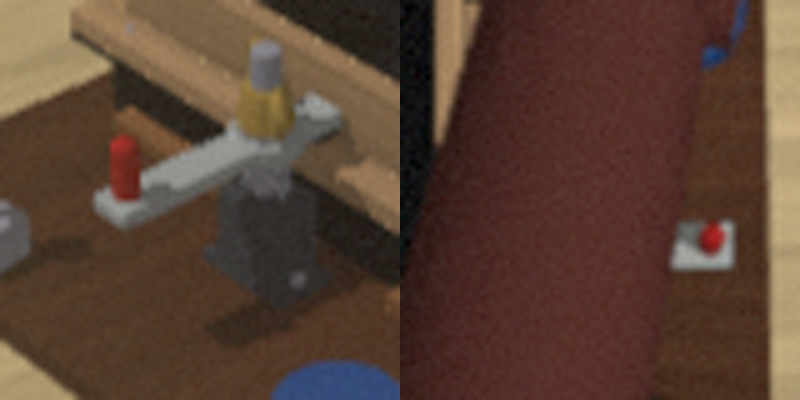

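The pin is now at x≈0.5525, straight across at about 0 rad, and the nut hasn't moved. Next I'll move above the gap between the wings and go down.

Call:
apply_moves(rows=[[255,[-35,-20,0],[0,0,0]],[255,[-70,-40,5],[0,0,0]],[255,[-105,-60,10],[0,0,0]],[255,[-140,-78,15],[0,0,0]],[255,[-153,-86,20],[0,0,0]],[255,[-153,-86,20],[0,0,0]],[255,[-153,-86,50],[0,0,0]],[255,[-153,-86,75],[0,0,0]],[255,[-153,-86,88],[0,0,0]],[255,[-153,-86,96],[0,0,0]],[255,[-153,-86,96],[0,0,0]],[255,[-153,-86,96],[0,0,0]]])

```text
clock: 7.22
position: [0.5662, 0.0056, 0.1267]
ee_rot: [0.0, 1.0, 0.001, 0.0]
wrist_force: [-0.1, -0.5, 0.7]
finger_gap: -0.008
grasp_force: 0.0
```

```bash
cat >> h.py <<'E'
def orbit(degs,r=.033,z=.127,yaw=0,o=None):
    o=o or telemetry.get_obs(); c=np.array([.5530,-.0230]); print(o["clock"],o["position"].round(4),o["wrist_force"].round(1),o["moment"].round(2))
    p=o["position"][:2]-c; print("now ang",np.degrees(np.arctan2(p[1],p[0])),"r",np.linalg.norm(p))
    for d in degs:
        a=np.radians(d); s,t=rel([*(c+r*np.array([np.cos(a),np.sin(a)])),z],yaw,o); print(d,s,t)
E
python3 - <<'E'
from h import *
g=grab_frame("scene"); orbit(range(51,-70,-10))
E
```

```text
7.2667 [0.5667 0.0056 0.1276] [-0.1 -0.1  1. ] [0.03 0.   0.07]
now ang 64.36638217832545 r 0.03168834453075335
51 [7.1, 2.9, 0.6] [0.0, -0.002, 0.002]
41 [11.2, 6.9, 0.6] [0.0, -0.002, 0.002]
31 [14.6, 11.6, 0.6] [0.0, -0.002, 0.002]
21 [17.1, 16.8, 0.6] [0.0, -0.002, 0.002]
11 [18.7, 22.3, 0.6] [0.0, -0.002, 0.002]
1 [19.2, 28.0, 0.6] [0.0, -0.002, 0.002]
-9 [18.8, 33.8, 0.6] [0.0, -0.002, 0.002]
-19 [17.4, 39.3, 0.6] [0.0, -0.002, 0.002]
-29 [15.1, 44.6, 0.6] [0.0, -0.002, 0.002]
-39 [11.9, 49.4, 0.6] [0.0, -0.002, 0.002]
-49 [7.9, 53.5, 0.6] [0.0, -0.002, 0.002]
-59 [3.2, 56.9, 0.6] [0.0, -0.002, 0.002]
-69 [-2.0, 59.4, 0.6] [0.0, -0.002, 0.002]
```

Call:
apply_moves(rows=[[255,[7,3,0],[0,0,0]],[255,[11,7,0],[0,0,0]],[255,[14.6,11.6,0],[0,0,0]],[255,[17,17,0],[0,0,0]],[255,[18.7,22.3,0],[0,0,0]],[255,[19.2,28,0],[0,0,0]],[255,[18.8,33.8,0],[0,0,0]],[255,[17.4,39.3,0],[0,0,0]],[255,[15,44.6,0],[0,0,0]],[255,[12,49.4,0],[0,0,0]],[255,[8,53.5,0],[0,0,0]],[255,[3,57,0],[0,0,0]]])

```text
clock: 8.27
position: [0.5684, -0.0516, 0.1263]
ee_rot: [0.0, 1.0, 0.001, 0.0]
wrist_force: [0.8, 0.3, 0.1]
finger_gap: -0.002
grasp_force: 0.3
```

Run:
```python
from h import *
g=grab_frame("scene"); orbit(range(-71,-192,-10))
cv2.imwrite("pics/a4.png",cv2.resize(g["img"][190:290,280:380],(500,500),interpolation=2))
```

```text
8.3167 [ 0.5675 -0.052   0.1262] [ 1.6 -0.5  0.4] [-0.01 -0.04  0.01]
now ang -63.37667675386837 r 0.032431335353746066
-71 [-3.8, 2.2, -0.8] [0.001, 0.001, 0.001]
-81 [-9.4, 3.6, -0.8] [0.001, 0.001, 0.001]
-91 [-15.1, 4.0, -0.8] [0.001, 0.001, 0.001]
-101 [-20.8, 3.4, -0.8] [0.001, 0.001, 0.001]
-111 [-26.4, 1.8, -0.8] [0.001, 0.001, 0.001]
-121 [-31.5, -0.7, -0.8] [0.001, 0.001, 0.001]
-131 [-36.2, -4.1, -0.8] [0.001, 0.001, 0.001]
-141 [-40.2, -8.3, -0.8] [0.001, 0.001, 0.001]
-151 [-43.4, -13.1, -0.8] [0.001, 0.001, 0.001]
-161 [-45.7, -18.3, -0.8] [0.001, 0.001, 0.001]
-171 [-47.1, -23.9, -0.8] [0.001, 0.001, 0.001]
-181 [-47.5, -29.6, -0.8] [0.001, 0.001, 0.001]
-191 [-46.9, -35.4, -0.8] [0.001, 0.001, 0.001]
```

View pics/a4.png

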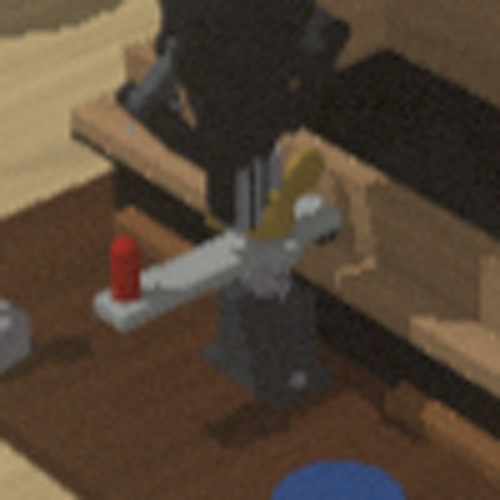

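The wing at (300,165) has turned with the finger and the pin at (125,270) is unmoved. I'll continue the strokes.

Call:
apply_moves(rows=[[255,[-4,2.2,-0.5],[0,0,0]],[255,[-9.4,3.6,-0.5],[0,0,0]],[255,[-15,4,-0.5],[0,0,0]],[255,[-20.8,3.4,-0.5],[0,0,0]],[255,[-26.4,1.8,-0.5],[0,0,0]],[255,[-31.5,-0.7,-0.5],[0,0,0]],[255,[-36,-4,-0.5],[0,0,0]],[255,[-40,-8.3,-0.5],[0,0,0]],[255,[-43.4,-13,-0.5],[0,0,0]],[255,[-45.7,-18.3,-0.5],[0,0,0]],[255,[-47,-24,-0.5],[0,0,0]],[255,[-47.5,-29.6,-0.5],[0,0,0]]])

```text
clock: 9.32
position: [0.5209, -0.0209, 0.1268]
ee_rot: [0.0, 1.0, 0.001, -0.0]
wrist_force: [-0.8, -0.9, 0.1]
finger_gap: -0.002
grasp_force: 0.3
```

Run:
```python
from h import *
orbit(range(-189,-310,-10))
```

```text
9.3167 [ 0.5209 -0.0209  0.1268] [-0.8 -0.9  0.1] [-0.16 -0.01 -0.04]
now ang 176.26613958761968 r 0.032154039776217974
-189 [-0.5, -3.1, -0.2] [0.0, 0.0, 0.002]
-199 [0.9, -8.6, -0.2] [0.0, 0.0, 0.002]
-209 [3.3, -13.9, -0.2] [0.0, 0.0, 0.002]
-219 [6.5, -18.7, -0.2] [0.0, 0.0, 0.002]
-229 [10.5, -22.8, -0.2] [0.0, 0.0, 0.002]
-239 [15.1, -26.2, -0.2] [0.0, 0.0, 0.002]
-249 [20.3, -28.7, -0.2] [0.0, 0.0, 0.002]
-259 [25.8, -30.2, -0.2] [0.0, 0.0, 0.002]
-269 [31.6, -30.8, -0.2] [0.0, 0.0, 0.002]
-279 [37.3, -30.4, -0.2] [0.0, 0.0, 0.002]
-289 [42.9, -29.0, -0.2] [0.0, 0.0, 0.002]
-299 [48.1, -26.7, -0.2] [0.0, 0.0, 0.002]
-309 [52.9, -23.4, -0.2] [0.0, 0.0, 0.002]
```

Call:
apply_moves(rows=[[255,[-0.5,-3,-0.5],[0,0,0]],[255,[1,-8.6,-0.8],[0,0,0]],[255,[3.3,-14,-0.8],[0,0,0]],[255,[6.5,-18.7,-0.8],[0,0,0]],[255,[10.5,-22.8,-0.8],[0,0,0]],[255,[15,-26.2,-0.8],[0,0,0]],[255,[20.3,-28.7,-0.8],[0,0,0]],[255,[25.8,-30.2,-0.8],[0,0,0]],[255,[31.6,-30.8,-0.8],[0,0,0]],[255,[37.3,-30.4,-0.8],[0,0,0]],[255,[43,-29,-0.8],[0,0,0]],[255,[48,-26.7,-0.8],[0,0,0]]])

```text
clock: 10.32
position: [0.5699, 0.0052, 0.1276]
ee_rot: [-0.0, 1.0, 0.001, 0.0]
wrist_force: [-0.7, 0.3, -0.4]
finger_gap: -0.001
grasp_force: 0.4
```

Run:
```python
from h import *
orbit(range(-304,-404,-9))
```

```text
10.3167 [0.5699 0.0052 0.1276] [-0.7  0.3 -0.4] [ 0.05  0.11 -0.04]
now ang 59.113242831374315 r 0.032827948703786004
-304 [1.6, 0.8, 0.6] [-0.0, -0.0, 0.002]
-313 [5.6, 4.0, 0.6] [-0.0, -0.0, 0.002]
-322 [9.1, 7.9, 0.6] [-0.0, -0.0, 0.002]
-331 [12.0, 12.2, 0.6] [-0.0, -0.0, 0.002]
-340 [14.1, 16.9, 0.6] [-0.0, -0.0, 0.002]
-349 [15.5, 21.9, 0.6] [-0.0, -0.0, 0.002]
-358 [16.1, 27.1, 0.6] [-0.0, -0.0, 0.002]
-367 [15.8, 32.2, 0.6] [-0.0, -0.0, 0.002]
-376 [14.8, 37.3, 0.6] [-0.0, -0.0, 0.002]
-385 [13.0, 42.1, 0.6] [-0.0, -0.0, 0.002]
-394 [10.4, 46.6, 0.6] [-0.0, -0.0, 0.002]
-403 [7.2, 50.7, 0.6] [-0.0, -0.0, 0.002]
```

Call:
apply_moves(rows=[[255,[1.6,0.8,0],[0,0,0]],[255,[5.6,4,0],[0,0,0]],[255,[9,8,0],[0,0,0]],[255,[12,12.2,0],[0,0,0]],[255,[14,17,0],[0,0,0]],[255,[15.5,22,0.3],[0,0,0]],[255,[16,27,0.6],[0,0,0]],[255,[16,30,0.6],[0,0,0]],[255,[15.8,32.2,0.6],[0,0,0]],[255,[15.3,34.8,0.6],[0,0,0]],[255,[14.8,37.3,0.6],[0,0,0]]])

```text
clock: 11.23
position: [0.5839, -0.0323, 0.127]
ee_rot: [-0.0, 1.0, 0.001, 0.0]
wrist_force: [-0.1, 0.9, 0.4]
finger_gap: 0.003
grasp_force: 0.3
```

Run:
```python
from h import *
g=grab_frame("scene"); orbit(range(-379,-425,-5))
cv2.imwrite("pics/a5.png",cv2.resize(g["img"][190:290,280:380],(500,500),interpolation=2))
```

```text
11.2833 [ 0.5838 -0.0326  0.127 ] [0.1 0.7 0.5] [ 0.11 -0.06 -0.05]
now ang -17.25124256330954 r 0.032301225052011086
-379 [0.4, 1.2, 0.0] [0.0, 0.0, 0.002]
-384 [-0.7, 3.8, 0.0] [0.0, 0.0, 0.002]
-389 [-2.0, 6.4, 0.0] [0.0, 0.0, 0.002]
-394 [-3.5, 8.9, 0.0] [0.0, 0.0, 0.002]
-399 [-5.2, 11.2, 0.0] [0.0, 0.0, 0.002]
-404 [-7.1, 13.3, 0.0] [0.0, 0.0, 0.002]
-409 [-9.2, 15.3, 0.0] [0.0, 0.0, 0.002]
-414 [-11.5, 17.1, 0.0] [0.0, 0.0, 0.002]
-419 [-13.9, 18.7, 0.0] [0.0, 0.0, 0.002]
-424 [-16.4, 20.1, 0.0] [0.0, 0.0, 0.002]
```

View pics/a5.png

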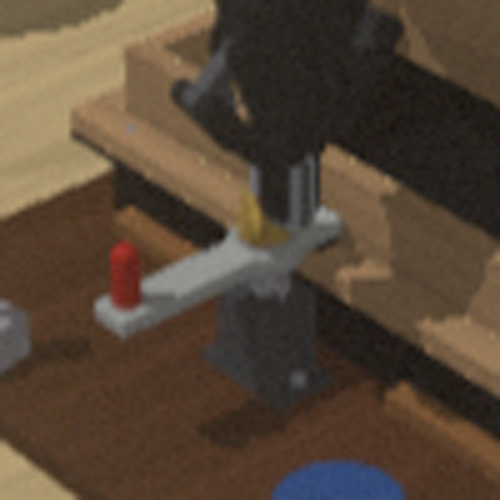

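The wing at (250,215) is still being driven. The pin has sunk slightly, so the arm is going down. From here I use slow, short strokes and watch the force.

Call:
apply_moves(rows=[[255,[0.4,1.2,0],[0,0,0]],[255,[-0.7,3.8,0],[0,0,0]],[255,[-2,6.4,0],[0,0,0]],[255,[-3.5,8.9,0],[0,0,0]],[255,[-5.2,11.2,0],[0,0,0]],[255,[-7,13.3,0],[0,0,0]]])

```text
clock: 11.78
position: [0.5769, -0.0457, 0.127]
ee_rot: [0.0, 1.0, 0.001, 0.0]
wrist_force: [0.4, 0.9, -0.2]
finger_gap: -0.001
grasp_force: 0.3
```

Run:
```python
from h import *
orbit(range(-406,-440,-5))
```

```text
11.7833 [ 0.5769 -0.0457  0.127 ] [ 0.4  0.9 -0.2] [ 0.11 -0.05  0.03]
now ang -43.50718895135551 r 0.03290398808885523
-406 [-0.9, 1.1, 0.0] [0.0, -0.0, 0.002]
-411 [-3.1, 3.0, 0.0] [0.0, -0.0, 0.002]
-416 [-5.4, 4.7, 0.0] [0.0, -0.0, 0.002]
-421 [-7.9, 6.2, 0.0] [0.0, -0.0, 0.002]
-426 [-10.5, 7.5, 0.0] [0.0, -0.0, 0.002]
-431 [-13.1, 8.5, 0.0] [0.0, -0.0, 0.002]
-436 [-15.9, 9.3, 0.0] [0.0, -0.0, 0.002]
```

Call:
apply_moves(rows=[[255,[-1,1,0],[0,0,0]],[255,[-3,3,0],[0,0,0]],[255,[-5.4,4.7,0],[0,0,0]],[255,[-8,6.2,0],[0,0,0]],[255,[-10.5,7.5,0],[0,0,0]],[255,[-13,8.5,0],[0,0,0]],[255,[-16,9.3,0],[0,0,0]]])

```text
clock: 12.37
position: [0.5609, -0.0548, 0.1271]
ee_rot: [0.0, 1.0, 0.001, 0.0]
wrist_force: [1.6, 0.7, 0.1]
finger_gap: -0.0
grasp_force: 0.3
```

Run:
```python
from h import *
orbit(range(-440,-480,-5))
```

```text
12.3667 [ 0.5609 -0.0548  0.1271] [1.6 0.7 0.1] [ 0.03 -0.14  0.01]
now ang -76.10732455542097 r 0.03279097420016748
-440 [-2.1, 0.7, 0.1] [0.0, -0.0, 0.002]
-445 [-5.0, 1.0, 0.1] [0.0, -0.0, 0.002]
-450 [-7.9, 1.2, 0.1] [0.0, -0.0, 0.002]
-455 [-10.8, 1.0, 0.1] [0.0, -0.0, 0.002]
-460 [-13.6, 0.6, 0.1] [0.0, -0.0, 0.002]
-465 [-16.4, 0.0, 0.1] [0.0, -0.0, 0.002]
-470 [-19.2, -0.9, 0.1] [0.0, -0.0, 0.002]
-475 [-21.8, -2.0, 0.1] [0.0, -0.0, 0.002]
```

Call:
apply_moves(rows=[[255,[-2,0.7,0],[0,0,0]],[255,[-5,1,0],[0,0,0]],[255,[-8,1.2,0],[0,0,0]],[255,[-10.8,1,0],[0,0,0]],[255,[-13.6,0.6,0],[0,0,0]],[255,[-16.4,0,0],[0,0,0]],[255,[-19.2,-0.9,0],[0,0,0]]])

```text
clock: 12.95
position: [0.5416, -0.0538, 0.1271]
ee_rot: [0.0, 1.0, 0.001, 0.0]
wrist_force: [0.4, 0.3, 0.0]
finger_gap: 0.001
grasp_force: 0.4
```

Run:
```python
from h import *
orbit(range(-473,-510,-5))
```

```text
12.95 [ 0.5416 -0.0538  0.1271] [0.4 0.3 0. ] [ 0.03 -0.15 -0.02]
now ang -110.26409539045679 r 0.03283212277238274
-473 [-1.5, -0.4, 0.1] [0.0, -0.0, 0.002]
-478 [-4.1, -1.7, 0.1] [0.0, -0.0, 0.002]
-483 [-6.6, -3.1, 0.1] [0.0, -0.0, 0.002]
-488 [-8.9, -4.8, 0.1] [0.0, -0.0, 0.002]
-493 [-11.1, -6.7, 0.1] [0.0, -0.0, 0.002]
-498 [-13.1, -8.7, 0.1] [0.0, -0.0, 0.002]
-503 [-15.0, -11.0, 0.1] [0.0, -0.0, 0.002]
-508 [-16.6, -13.3, 0.1] [0.0, -0.0, 0.002]
```

Call:
apply_moves(rows=[[255,[-1.5,-0.4,0],[0,0,0]],[255,[-4,-1.7,0],[0,0,0]],[255,[-6.6,-3,0],[0,0,0]],[255,[-9,-4.8,0],[0,0,0]],[255,[-11,-6.7,0],[0,0,0]],[255,[-13,-8.7,0],[0,0,0]],[255,[-15,-11,0],[0,0,0]]])

```text
clock: 13.53
position: [0.5268, -0.0427, 0.1272]
ee_rot: [0.0, 1.0, 0.001, 0.0]
wrist_force: [0.7, -1.1, 1.3]
finger_gap: 0.002
grasp_force: 0.6
```

Run:
```python
from h import *
orbit(range(-505,-545,-5))
```

```text
13.5333 [ 0.5268 -0.0427  0.1272] [ 0.7 -1.1  1.3] [-0.02 -0.09  0.01]
now ang -143.10724405949762 r 0.03277574421116795
-505 [-0.8, -0.7, 0.2] [0.0, -0.0, 0.002]
-510 [-2.4, -3.2, 0.2] [0.0, -0.0, 0.002]
-515 [-3.7, -5.7, 0.2] [0.0, -0.0, 0.002]
-520 [-4.8, -8.4, 0.2] [0.0, -0.0, 0.002]
-525 [-5.6, -11.1, 0.2] [0.0, -0.0, 0.002]
-530 [-6.3, -14.0, 0.2] [0.0, -0.0, 0.002]
-535 [-6.6, -16.8, 0.2] [0.0, -0.0, 0.002]
-540 [-6.8, -19.7, 0.2] [0.0, -0.0, 0.002]
```

Call:
apply_moves(rows=[[255,[-0.8,-0.7,0],[0,0,0]],[255,[-2.4,-3.2,0],[0,0,0]],[255,[-3.7,-5.7,0],[0,0,0]],[255,[-4.8,-8.4,0],[0,0,0]],[255,[-5.6,-11,0],[0,0,0]],[255,[-6.3,-14,0],[0,0,0]]])

```text
clock: 14.03
position: [0.5204, -0.0287, 0.127]
ee_rot: [0.0, 1.0, 0.001, -0.0]
wrist_force: [0.9, -1.6, 1.0]
finger_gap: -0.002
grasp_force: 0.7
```

Run:
```python
from h import *
orbit(range(-532,-570,-5))
```

```text
14.0333 [ 0.5204 -0.0287  0.127 ] [ 0.9 -1.6  1. ] [-0.12 -0.14 -0.03]
now ang -170.1159777611377 r 0.033082073713676254
-532 [-0.1, -1.1, 0.0] [0.0, 0.0, 0.002]
-537 [-0.4, -4.0, 0.0] [0.0, 0.0, 0.002]
-542 [-0.4, -6.8, 0.0] [0.0, 0.0, 0.002]
-547 [-0.1, -9.7, 0.0] [0.0, 0.0, 0.002]
-552 [0.3, -12.5, 0.0] [0.0, 0.0, 0.002]
-557 [1.1, -15.3, 0.0] [0.0, 0.0, 0.002]
-562 [2.0, -18.0, 0.0] [0.0, 0.0, 0.002]
-567 [3.2, -20.7, 0.0] [0.0, 0.0, 0.002]
```

Call:
apply_moves(rows=[[255,[0,-1,0],[0,0,0]],[255,[-0.4,-4,0],[0,0,0]],[255,[-0.4,-6.8,0],[0,0,0]],[255,[-0.1,-9.7,0],[0,0,0]]])

```text
clock: 14.37
position: [0.5201, -0.019, 0.1267]
ee_rot: [0.0, 1.0, 0.001, -0.0]
wrist_force: [0.3, -2.3, 0.7]
finger_gap: -0.003
grasp_force: 0.5
```

Run:
```python
from h import *
orbit(range(-549,-580,-5))
```

```text
14.3667 [ 0.5201 -0.019   0.1267] [ 0.3 -2.3  0.7] [-0.3  -0.05  0.02]
now ang 172.98946170096983 r 0.03317493992818838
-549 [0.3, -1.1, -0.3] [0.0, 0.001, 0.002]
-554 [0.9, -3.9, -0.3] [0.0, 0.001, 0.002]
-559 [1.7, -6.7, -0.3] [0.0, 0.001, 0.002]
-564 [2.8, -9.4, -0.3] [0.0, 0.001, 0.002]
-569 [4.1, -11.9, -0.3] [0.0, 0.001, 0.002]
-574 [5.6, -14.4, -0.3] [0.0, 0.001, 0.002]
-579 [7.3, -16.7, -0.3] [0.0, 0.001, 0.002]
```

Call:
apply_moves(rows=[[255,[0.3,-1.5,-0.3],[0,0,0]],[255,[0.6,-3,-0.3],[0,0,0]],[255,[1,-4.5,-0.3],[0,0,0]]])

```text
clock: 14.62
position: [0.5209, -0.0153, 0.1269]
ee_rot: [0.001, 1.0, 0.001, -0.001]
wrist_force: [-2.1, -6.2, -0.9]
finger_gap: -0.002
grasp_force: 3.2
```

Run:
```python
from h import *
orbit(range(-557,-580,-5))
```

```text
14.6167 [ 0.5209 -0.0153  0.1269] [-2.1 -6.2 -0.9] [-1.17  0.23 -0.05]
now ang 166.4928467387538 r 0.03305675411244683
-557 [0.6, -1.9, -0.1] [0.002, 0.002, 0.002]
-562 [1.6, -4.6, -0.1] [0.002, 0.002, 0.002]
-567 [2.8, -7.3, -0.1] [0.002, 0.002, 0.002]
-572 [4.2, -9.8, -0.2] [0.002, 0.002, 0.002]
-577 [5.8, -12.1, -0.2] [0.002, 0.002, 0.002]
```

The force rose to 6 N while the finger stopped, so the nut is at its stop. I'll back off, go up and clear the view.

Call:
apply_moves(rows=[[255,[0,-1,0],[0,0,0]],[255,[-1,6,0],[0,0,0]],[255,[-2,10,0],[0,0,0]],[255,[-2,10,-15],[0,0,0]],[255,[-2,10,-45],[0,0,0]],[255,[-2,10,-75],[0,0,0]],[255,[-12,-20,-90],[0,0,0]],[255,[-22,-55,-95],[0,0,0]],[255,[-35,-90,-100],[0,0,0]],[255,[-50,-130,-100],[0,0,0]],[255,[-60,-170,-100],[0,0,0]],[255,[-70,-210,-100],[0,0,0]]])

```text
clock: 15.62
position: [0.4501, 0.1967, 0.2278]
ee_rot: [-0.001, 1.0, 0.0, 0.0]
wrist_force: [1.5, 0.0, 0.1]
finger_gap: -0.005
grasp_force: 0.0
```

Call:
apply_moves(rows=[[255,[-5,-40,0],[0,0,0]],[255,[-10,-80,0],[0,0,0]],[255,[-15,-120,0],[0,0,0]],[255,[-20,-150,0],[0,0,0]],[255,[-20,-150,0],[0,0,0]]])

```text
clock: 16.03
position: [0.4292, 0.3496, 0.2273]
ee_rot: [-0.001, 1.0, 0.004, -0.001]
wrist_force: [-0.5, -1.0, -0.4]
finger_gap: -0.001
grasp_force: 0.0
```

Run:
```python
from h import *
f=grab_frame("scene"); g=grab_frame("top"); t=telemetry.get_obs(); print(t["clock"],t["position"],t["wrist_force"])
cv2.imwrite("pics/a6.png",np.hstack([cv2.resize(f["img"][210:290,280:360],(400,400),interpolation=2),cv2.resize(g["img"][180:260,290:370],(400,400),interpolation=2)]))
for f in(f,g):
    hsv=cv2.cvtColor(f["img"],cv2.COLOR_BGR2HSV)
    m=(((hsv[...,0]<6)|(hsv[...,0]>174))&(hsv[...,1]>180)&(hsv[...,2]>90)).astype(np.uint8)
    k,l,s,c=cv2.connectedComponentsWithStats(m)
    print([ (c[i].round(1).tolist(),ray(f,c[i],.126).round(4)) for i in range(1,k) if s[i,4]>10])
```

```text
16.1333 [0.43019951 0.34589538 0.2270461 ] [-0.37776468  0.04245307  0.27027622]
[([432.9, 184.9], array([0.5686, 0.3374, 0.126 ])), ([304.5, 244.2], array([ 0.5655, -0.1169,  0.126 ])), ([190.6, 305.5], array([ 0.5883, -0.4285,  0.126 ]))]
[([482.9, 189.6], array([ 0.6493, -0.4593,  0.126 ])), ([351.7, 227.1], array([ 0.5535, -0.109 ,  0.126 ])), ([178.0, 228.9], array([0.5554, 0.3482, 0.126 ]))]
```

View pics/a6.png

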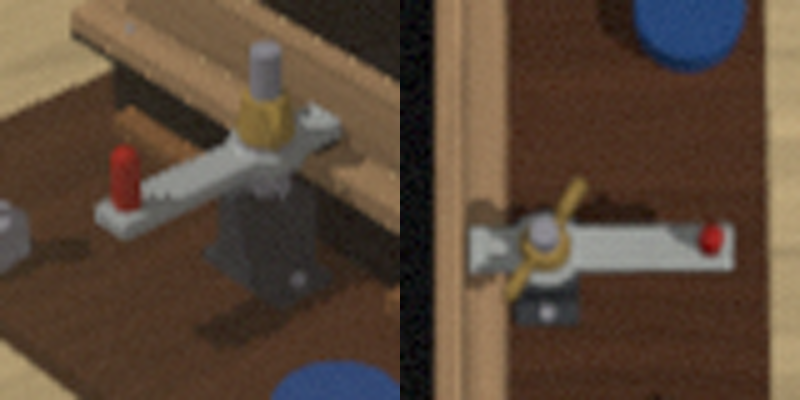

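The wings now lie from (512,297) to (580,185) in the top half, about 1.5 turns from where they started. The arm is square, with its toe over the ledge and the pin at (711,240) about 6 mm lower. Everything else is unmoved, so I'll hand in.

```bash
python3 -c "
from station import job
print(job.hand_in())"
```

```text
the job is handed in; nothing more can be done
None
```

The job is handed in: the loose arm points straight across with its foot over the ledge, and the wing nut is spun about 1.5 turns clockwise to its stop, where the push force rose to about 6 N. It took about 16 s of the 56 s allowed, and in the last pictures nothing else near the clamp had moved.

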